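# Press both locking keys of a casting mould home on a bench bracket

## Task

Lock the plaster casting mould: hold it and press the wooden key in one end squarely against the clamped stop bar of the bent steel bracket until the key is fully home, then turn the mould round and press the key in its other end home the same way. Seat each key by holding a firm push of more than 15 N for a moment, but never more than 40 N, and never push the keys with the fingers. Then set the locked mould down gently in the middle of the white footed slab, lengthwise, without disturbing the other things.

Things in the scene. Friction and masses are not known exactly. Their poses are not given: they have to be found in the camera images.
- mould: Plaster casting mould (off-white block of two halves, grey seam along the top, dark pouring hole in the middle of its top), 110 x 50 x 50 mm, about 0.45 kg. Origin: centre of its underside; x along its 110 mm length, y across (50 mm, the sides to grip), z up. A wooden locking key slides in each of its two ends.
- key_a (a joint): How far the key in the mould's +x end stands out from home, m: 0 = fully home, 0.020 = farthest out. It slides stiffly along the mould's x (about 6 N) and stays where it is left.
- key_b (a joint): The same for the identical key in the mould's -x end (0 = home, grows as it stands out along -x).
- key_a_face (a point): Centre of the outer face of key a's head, a wooden block 12 mm thick (along the mould's x), 36 mm wide, 30 mm tall, its centre 27 mm above the mould's underside. Home, the head lies against the mould's end and this face is 67 mm from the mould's middle.
- key_b_face (a point): Centre of the outer face of key b's head (same sizes as key a).
- bracket: Bent steel bracket bolted to the table: base plate 85 x 90 x 6 mm with an upright plate 90 mm wide, 65 mm tall, 8 mm thick along one edge. Origin: centre of its underside; its x axis is the pushing direction, from the stop bar back over the base plate; the upright's outer face is at x = -42.5 mm. In front of the upright stands its stop bar.
- bracket_face (a point): On the upright's outer face (not the stop bar), middle of its width, 30 mm above the table. The plain metal stop bar, 80 mm wide, 16 to 50 mm above the table, is clamped on two rods in front of it; its flat front face is what the keys meet. It stands 25 to 43 mm in front of this point: its setting differs each time and is not reported, so find it by touch (or sight).
- stand: White ceramic footed slab, fixed, 160 mm (its x) x 100 mm (its y), top 25 mm above the table. Origin: centre of its underside.
- mug: Bystander: white ceramic mug, 82 mm across, 85 mm tall. Origin: centre of its underside.
- bowl: Bystander: small white bowl, 76 mm across, 34 mm tall. Origin: centre of its underside.
- jar: Bystander: open glass jar, 64 mm across, 70 mm tall. Origin: centre of its underside.
- plate: Bystander: white plate, 150 mm across, lying flat. Origin: centre of its underside.
- teapot: Bystander: olive glazed teapot without lid, about 124 mm across, 84 mm tall, with handle and spout. Origin: centre of its underside.
- brush: Bystander: flat brush 170 mm long, lying on the table. Origin: middle of its length.

How it is judged:
By the outcome, as a careful person would: the job done as asked, in the order asked, and still so for the second after the job is handed in, with the robot touching nothing.
It also fails if it takes over 72 s, if anything falls off the work surface, if the arm or the gripper's body presses on something with over 40 N, if the wrist force passes 120 N, or if a joint passes its speed limit or range.

## Robot

A 6-joint arm with a two-finger parallel gripper is mounted at the origin on the work surface. World frame = base frame: x ahead of the robot, y to its left, z up, the work surface at z = 0. Lengths are in mm, angles in rad, forces in N, time in s.
With the tool pointing down it reaches from about 250 to 775 mm from the base axis. Payload 4 kg.
Tool frame: the origin (TCP) lies on the centre line of the jaws, within the pads' length; the fingertips stand 14 mm ahead of it and the grasp point (between the pads) lies 5 mm behind it (arm.tcp_to_tips is the distance from the TCP to the fingertips, in mm); x points along the fingers, z is the direction in which the jaws open and shut, and the axes are right-handed (so a half turn about x gives the same grasp; the last joint's range is limited). The gripper opens to 85 mm and grips with 20 to 120 N. Pads are 22 mm wide; open, the fingers measure 114 mm over their backs; the gripper's body (76 mm by 85 mm) begins 54 mm behind the grasp point. The pads swing forward as they close: fully open they stand 13 mm farther back than shut.
Start: joints at [-0.103, 0.087, 1.371, -0, 1.684, -0.103], TCP at [550.015, -0.006, 245.341] pointing down, gripper open.
Joint ranges: [-3.1, 3.1], [-0.76, 2.03], [0.27, 2.55], [-1.08, 4.22], [0.17, 2.65], [-2.57, 2.57]. Speed limits (rad/s): [2.79, 2.79, 3.14, 3.14, 3.14, 3.14].

## Interface

Orientations are given as [roll, pitch, yaw] about the fixed x, y, z axes, in that order (R = Rz(yaw) Ry(pitch) Rx(roll)).
In Python, from cell import arm, camera gives the robot as it stands.
- The arm moves only by the tool step_arm, never from a script. Its argument "deltas" is text: rows parted by semicolons, each of 4 numbers parted by spaces: the shift along the world's x, y, z in m, then the turn about the world's z in rad. A call has 1 to 20 rows; each row shifts and turns the commanded pose from where the row before left it; what a row does not reach is not made up. A row lasts 1/10 s, in which the tool goes at most 50 mm and 8.59 degrees, less where a joint would pass 70% of its speed; a pose out of reach is approached as far as the arm can. A call with a gripper value outside its range is refused whole. "hand" is the opening, from 0 (shut) to 1 (fully open), set as the call begins (left out, the last holds). The fingers move at their own pace and stop on an object; the grip force is fixed at half the most. Time passes only in rows, so rows that do not move let the fingers close. It gives the time, the measured TCP pose, the force and the opening at its end, in the units of the state.
- arm.state(): the state, without advancing time (a new reading comes with each control period).
- camera(name): name is "scene" or "side" or "wrist"; returns a dict with "frame" (420x560x3 uint8, blue, green, red), "depth" (420x560 float32, mm along the optical axis (not along the pixel's ray), 0 where there is no reading), "K" (3x3 intrinsics, pixels), "R" (3x3) and "t" (3): a world point X has camera coordinates R X + t; the wrist camera has in their place "mount" (4x4, takes a point from camera to tool coordinates, whose origin is the TCP and whose axes are the tool frame's). Camera axes: x right, y down, z forward; pixel columns grow to the right and rows downward; lengths in mm; the calibration is good to about 2 mm. A picture is of the moment at which its call begins: read the wrist's pose just before it.
- arm.job_done(): hands the job in, once; it reports no verdict.
The state is a dict: "t": time; "joints": joint angles; "qvel": joint speeds; "tau": joint torques, N m; "ee_pos": TCP position; "tcp_rot": TCP orientation; "contact_force": force on the tool from outside, world axes, zero at the start; "wrist_torque": the same for the moment, N m; "finger_gap": opening from 0.0 (shut) to 1.0 (fully open).
Only numpy, scipy, OpenCV 4.12 (cv2) and the standard library are available. Lean on these libraries where they do the work, as an engineer would, in place of code of your own. Each camera call takes 0.05 s, during which the arm holds its last target.

## Working session

There is one attempt and no reset: what is moved stays moved. The work goes in short steps, Python scripts to look and compute and a tool call to move; the robot and the scene stay as the last step left them, time stands still between calls to the robot, and variables do not carry over. Pictures are saved under pics/ and viewed, and the job is handed in when it is done.

Besides the shell and the picture viewer there is one more tool, called after "Call:" as a command line: name --argument value ..., lists and objects as JSON in quotes. step_arm: Moves the arm, as the interface text tells. Its arguments: {"type":"object","properties":{"deltas":{"type":"string"},"hand":{"type":"number"}},"required":["deltas"]}

```bash
ls; mkdir -p pics
python3 - <<'E'
from cell import arm,camera
import cv2,numpy as np
print(arm.state())
for n in ["scene","side","wrist"]:
    c=camera(n); cv2.imwrite(f"pics/{n}0.png",c["frame"]); np.savez(f"{n}0.npz",**c)
    print(n,c["K"],c.get("R"),c.get("t"),c.get("mount"))
E
```

```text
pics
{'t': 0.0, 'joints': array([-1.03088336e-01,  8.79767613e-02,  1.37228279e+00,  5.49274651e-05,
        1.68357686e+00, -1.03102797e-01]), 'qvel': array([ 3.93143543e-04, -4.13063887e-05,  5.14122870e-04, -6.27378556e-04,
       -1.62578303e-03,  2.97601555e-04]), 'tau': array([ 4.64244640e-04, -3.51862407e+01, -3.13276148e+01,  2.58579206e-05,
        1.07225846e-02,  9.27783418e-06]), 'ee_pos': array([5.49535716e+02, 6.68817702e-02, 2.44112709e+02]), 'tcp_rot': array([3.01416392, 1.5685519 , 3.01418451]), 'contact_force': array([-0.18380602, -0.33995858,  0.27315332]), 'wrist_torque': array([ 0.06515914, -0.00283992, -0.05923843]), 'finger_gap': 1.0021306518061621}
scene [[495.80557245   0.         283.99143079]
 [  0.         495.80557245 219.28987375]
 [  0.           0.           1.        ]] [[-0.03220205  0.99927411 -0.02035381]
 [ 0.66524363  0.00623057 -0.74660036]
 [-0.7459316  -0.03758231 -0.66496137]] [  46.7081884  -342.84602669 1510.96806365] None
side [[487.71902322   0.         284.50767806]
 [  0.         487.71902322 203.05171712]
 [  0.           0.           1.        ]] [[ 0.78503869 -0.61921299  0.01701538]
 [-0.42937205 -0.56374661 -0.70557027]
 [ 0.44649064  0.54659403 -0.70843565]] [-472.30303603  277.53100439  792.44784674] None
wrist [[331.74426581   0.         277.2932994 ]
 [  0.         331.74426581 208.24473725]
 [  0.           0.           1.        ]] None None [[-9.17396345e-04 -2.88328143e-01  9.57531222e-01 -1.28609655e+02]
 [-2.62808867e-04 -9.57531522e-01 -2.88328485e-01  7.26980036e+01]
 [ 9.99999545e-01 -5.16159194e-04  8.02660726e-04 -4.37936484e-01]
 [ 0.00000000e+00  0.00000000e+00  0.00000000e+00  1.00000000e+00]]
```

View pics/scene0.png

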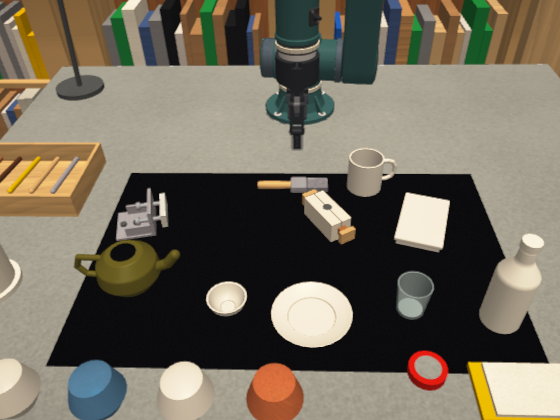

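View pics/side0.png

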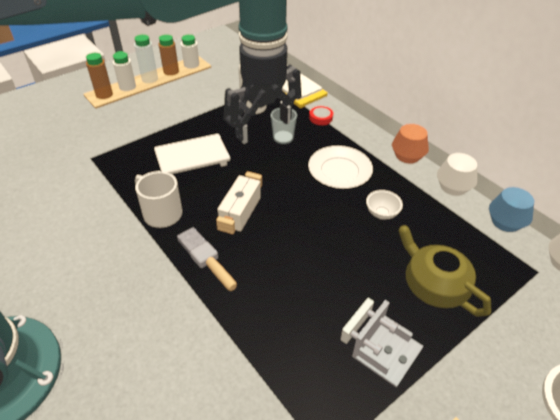

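View pics/wrist0.png

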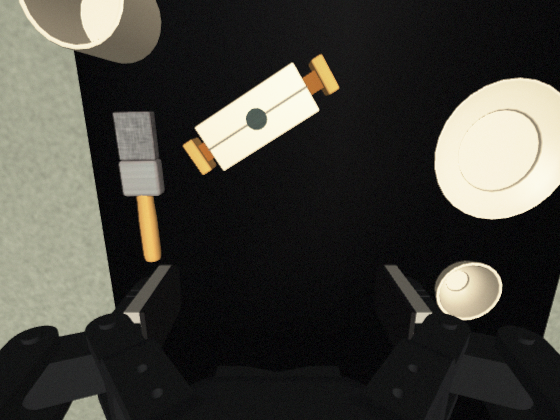

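The scene view shows the mould near (327,215), the bracket near (145,217) with its stop bar on the right (+y) side, and the stand near (423,220). The wrist view shows the mould at (256,118), with both keys standing out.

```bash
cat > h.py <<'E'
import numpy as np,cv2
from scipy.spatial.transform import Rotation as Ro
def load(n): return dict(np.load(n+".npz",allow_pickle=True))
def ext(c,st=None):
    # returns cam->world R,t
    if c.get("R") is not None and getattr(c["R"],'ndim',0)==2:
        return c["R"].T,-c["R"].T@c["t"]
    Rw=Ro.from_euler('xyz',st["tcp_rot"]).as_matrix(); M=c["mount"]
    return Rw@M[:3,:3],Rw@M[:3,3]+st["ee_pos"]
def ray(c,uv,z,st=None):
    A,o=ext(c,st); uv=np.atleast_2d(uv).astype(float)
    d=np.c_[uv,np.ones(len(uv))]@np.linalg.inv(c["K"]).T@A.T
    return o+d*((z-o[2])/d[:,2])[:,None]
def cloud(c,st=None):
    A,o=ext(c,st); h,w=c["depth"].shape
    v,u=np.mgrid[:h,:w]; p=np.stack([u,v,np.ones_like(u)],-1)@np.linalg.inv(c["K"]).T
    P=(p*c["depth"][...,None])@A.T+o; P[c["depth"]<=0]=np.nan
    return P
def proj(c,X,st=None):
    A,o=ext(c,st); x=(np.atleast_2d(X)-o)@A@c["K"].T
    return x[:,:2]/x[:,2:]
E
python3 - <<'E'
from h import *
for n,(a,b,cc,d) in {"scene":(100,165,120,80),"side":(325,285,120,110),"side_":(130,120,140,120),"scene_":(290,165,180,90)}.items():
    c=load(n.strip('_')+"0"); im=c["frame"][b:b+d,a:a+cc]
    s=min(800//cc,600//d); cv2.imwrite(f"pics/crop_{n}.png",cv2.resize(im,None,fx=s,fy=s,interpolation=cv2.INTER_CUBIC)); print(n,s)
E
```

```text
scene 6
side 5
side_ 5
scene_ 4
```

Run:
```python
from h import *
st=dict(ee_pos=np.array([549.54,.067,244.11]),tcp_rot=np.array([3.01416392, 1.5685519 , 3.01418451]))
c=load("wrist0"); 
im=c["frame"].astype(int); hsv=cv2.cvtColor(c["frame"],cv2.COLOR_BGR2HSV)
P=cloud(c,st); print("depth wrist at mould/ table",P[110,230],P[250,280],P[118,280])
s=load("scene0");Ps=cloud(s)
for p in [(215,320),(220,422),(250,300),(205,164)]: print("scene",p,Ps[p])
# mould top in wrist: bright
m=((hsv[...,2]>170)&(hsv[...,1]<60)).astype(np.uint8)
n,l,stt,ce=cv2.connectedComponentsWithStats(m)
for i in range(1,n):
    if stt[i,4]>500: print(stt[i],ce[i])
# keys: orange
k=((hsv[...,1]>90)&(hsv[...,2]>150)&(hsv[...,0]<30)).astype(np.uint8)
n,l,stt,ce=cv2.connectedComponentsWithStats(k)
for i in range(1,n):
    if stt[i,4]>60:
        q=cv2.minAreaRect(np.argwhere(l==i)[:,::-1].astype(np.float32)); print("k",stt[i],q, ray(c,cv2.boxPoints(q),42,st).round(1).tolist())
```

```text
depth wrist at mould/ table [504.83327846  71.35777068  49.95245263] [552.1509581  -92.04361507   1.18001502] [551.50389635  64.14466226  50.04200195]
scene (215, 320) [553.01317359  49.48406794  46.30654609]
scene (220, 422) [547.70123603 270.37926345  29.00690459]
scene (250, 300) [616.06171446   7.07228562   2.72226296]
scene (205, 164) [ 526.18227877 -294.36433351   49.51155646]
[  18    0  106   50 2141] [84.87482485 22.21999066]
[ 195   63  124  107 5818] [257.775868   116.59144036]
[  435    78   125   142 14312] [500.77138066 149.20870598]
[    0   162   114   182 10115] [ 54.82016807 261.0843302 ]
[ 121  162   37   32 1009] [138.92566898 177.5728444 ]
[ 436  262   66   58 2580] [466.43565891 291.50310078]
k [312  55  27  39 492] ((325.0095520019531, 73.76750183105469), (39.6649169921875, 12.689582824707031), 61.38954162597656) [[578.9, 115.8, 42.0], [588.9, 120.9, 42.0], [607.9, 91.0, 42.0], [597.7, 85.6, 42.0]]
k [302  71  22  24 278] ((312.3384704589844, 82.09231567382812), (19.597488403320312, 14.636098861694336), 60.2551155090332) [[571.1, 100.6, 42.0], [582.8, 106.8, 42.0], [592.3, 92.0, 42.0], [580.6, 85.6, 42.0]]
k [183 140  31  35 551] ((200.4899444580078, 154.5570526123047), (36.70159149169922, 19.66156578063965), 55.00798034667969) [[455.0, 38.1, 42.0], [471.6, 49.0, 42.0], [490.6, 19.5, 42.0], [473.8, 8.1, 42.0]]
k [ 137  195   23   67 1051] ((148.31214904785156, 227.8879852294922), (67.15728759765625, 16.56728744506836), 82.14668273925781) [[402.9, -13.3, 42.0], [420.1, -10.9, 42.0], [421.9, -85.9, 42.0], [403.7, -88.6, 42.0]]
```

View pics/crop_scene.png

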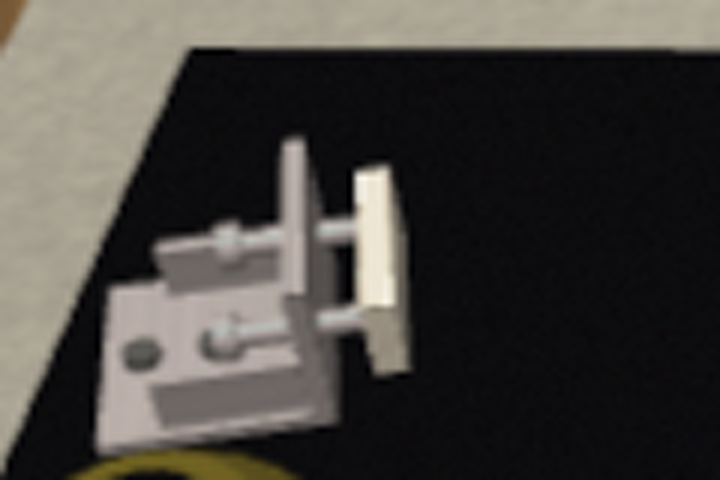

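View pics/crop_side.png

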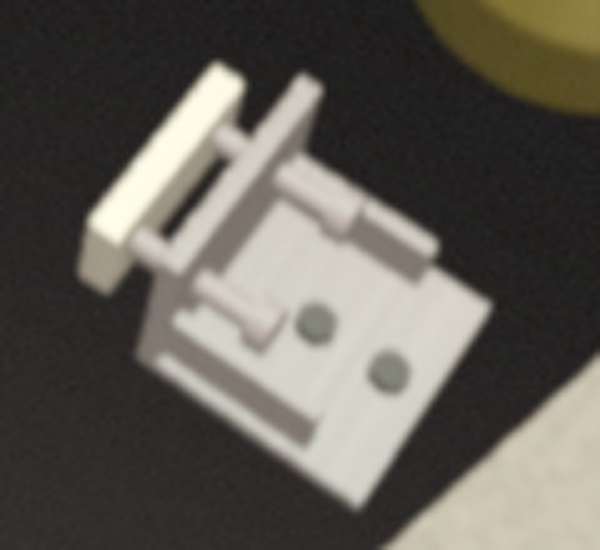

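View pics/crop_side_.png

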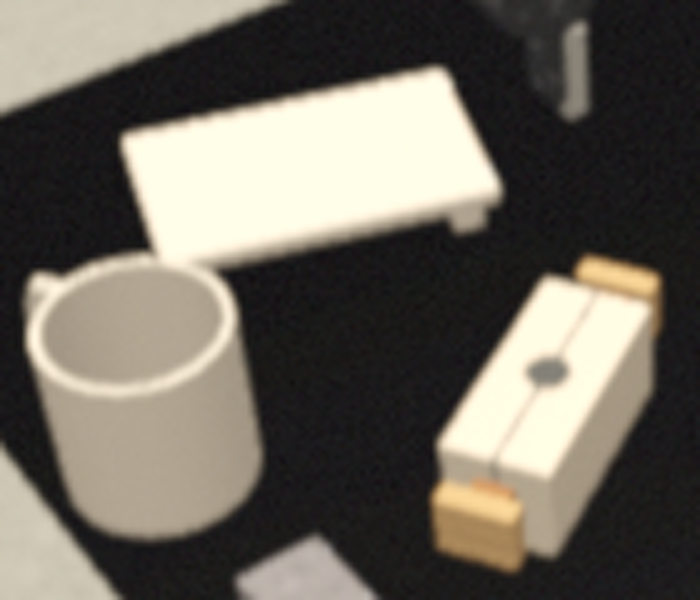

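Run:
```python
from h import *
st=dict(ee_pos=np.array([549.54,.067,244.11]),tcp_rot=np.array([3.01416392, 1.5685519 , 3.01418451]))
w=load("wrist0");s=load("scene0");d=load("side0")
def quad(c,seed,z,st=None,lo=150):
    hsv=cv2.cvtColor(c["frame"],cv2.COLOR_BGR2HSV)
    m=((hsv[...,2]>lo)&(hsv[...,1]<70)).astype(np.uint8); m=cv2.morphologyEx(m,cv2.MORPH_CLOSE,np.ones((5,5)))
    n,l,a,ce=cv2.connectedComponentsWithStats(m); i=l[seed[1],seed[0]]
    cn=max(cv2.findContours((l==i).astype(np.uint8),0,1)[0],key=cv2.contourArea).reshape(-1,2)
    X=ray(c,cn,z,st)[:,:2].astype(np.float32)
    return cv2.minAreaRect(X),a[i]
print("mould",quad(w,(230,115),50,st))
print("stand scene",quad(s,(422,220),25,lo=225))
print("stand side",quad(d,(190,152),25,lo=225))
f=ray(s,[(164.7,192.7),(166.2,215.3)],50);print("bar front scene",f.round(1))
f=ray(d,[(368,297.4),(342.6,328.6)],50);print("bar front side",f.round(1))
# upright top outer edge z=65 scene crop (303,138)->(305,295)
f=ray(s,[(100+303/6,165+138/6),(100+305/6,165+297/6)],65);print("upr front scene",f.round(1))
f=ray(d,[(325+300/5,285+73/5),(325+178/5,285+272/5)],65);print("upr side",f.round(1))
for n,c in(("s",s),("d",d)):
    P=cloud(c).reshape(-1,3)
    for nm,lohi in {"bartop":(46,54),"uptop":(61,69)}.items():
        q=P[(P[:,0]>440)&(P[:,0]<640)&(P[:,1]<-240)&(P[:,1]>-420)&(P[:,2]>lohi[0])&(P[:,2]<lohi[1])]
        print(n,nm,len(q),q.min(0).round(1) if len(q) else'',q.max(0).round(1) if len(q) else '', cv2.minAreaRect(q[:,:2].astype(np.float32)) if len(q) else '')
# obstacles tall
P=np.r_[cloud(s).reshape(-1,3),cloud(d).reshape(-1,3)]
for nm,(x0,x1,y0,y1) in dict(mug=(380,500,100,230),teapot=(560,780,-420,-220)).items():
    q=P[(P[:,0]>x0)&(P[:,0]<x1)&(P[:,1]>y0)&(P[:,1]<y1)&(P[:,2]>20)&(P[:,2]<100)]; print(nm,np.percentile(q,1,0),np.percentile(q,99,0))
```

```text
mould (((529.2896728515625, 63.50370407104492), (108.9300537109375, 49.408607482910156), 31.753257751464844), array([ 195,   63,  124,  108, 5984], dtype=int32))
stand scene (((537.2924194335938, 274.29736328125), (96.2053451538086, 157.45413208007812), 72.86888885498047), array([ 395,  193,   54,   55, 2137], dtype=int32))
stand side (((489.86541748046875, 242.67330932617188), (175.59112548828125, 221.872802734375), 72.86035919189453), array([ 136,  135,   93,   64, 1947], dtype=int32))
bar front scene [[ 483.3 -301.9   50. ]
 [ 561.2 -282.    50. ]]
bar front side [[ 559.  -287.5   50. ]
 [ 482.  -305.2   50. ]]
upr front scene [[ 485.3 -331.    65. ]
 [ 576.  -309.    65. ]]
upr side [[ 569.9 -314.3   65. ]
 [ 484.2 -342.4   65. ]]
s bartop 178 [ 484.3 -332.4   46. ] [ 575.2 -287.    53.4] ((529.4548950195312, -308.87109375), (88.72557067871094, 35.19254684448242), 7.867214202880859)
s uptop 107 [ 487. -339.   61.] [ 575.  -313.6   67.9] ((531.0416870117188, -326.3908996582031), (91.5538558959961, 8.625009536743164), 13.445022583007812)
d bartop 356 [ 481.1 -342.3   46. ] [ 569.8 -288.2   53.9] ((522.2008666992188, -314.7876281738281), (88.9395751953125, 37.324310302734375), 13.514403343200684)
d uptop 243 [ 482.6 -341.7   61. ] [ 571.1 -315.1   66.6] ((527.2671508789062, -328.47821044921875), (91.04291534423828, 8.575056076049805), 13.157434463500977)
mug [380.58931605 115.5005287   20.58517126] [434.70074224 226.00204678  85.39018202]
teapot [ 562.32319524 -416.03298174   22.72951154] [ 765.90437436 -231.59289745   86.21690421]
```

Run:
```python
from h import *
s=load("scene0");d=load("side0")
X=ray(d,[(154.4,147.6),(218,133.6),(230,157)],25);print("stand side corners",X.round(1), "mid of diag",((X[0]+X[2])/2).round(1),np.linalg.norm(X[1]-X[0]),np.linalg.norm(X[2]-X[1]))
e=X[1]-X[0];print(np.degrees(np.arctan2(e[1],e[0])))
P=cloud(s);print("spout",P[253:262:3,170:181:3].round(0).tolist())
print("bowl",P[287,212:245:6].round(0).tolist())
print("mug",P[153:160:3,350:384:8].round(0).tolist())
```

```text
stand side corners [[470.6 338.5  25. ]
 [622.  293.7  25. ]
 [595.3 200.2  25. ]] mid of diag [532.9 269.4  25. ] 157.95228017400666 97.18033868797687
-16.51155653769598
spout [[[710.0, -237.0, 87.0], [708.0, -232.0, 85.0], [707.0, -227.0, 83.0], [626.0, -250.0, 0.0]], [[713.0, -237.0, 82.0], [713.0, -231.0, 82.0], [714.0, -225.0, 83.0], [635.0, -248.0, 0.0]], [[714.0, -238.0, 74.0], [717.0, -231.0, 78.0], [716.0, -226.0, 77.0], [646.0, -245.0, 4.0]]]
bowl [[747.0, -158.0, 34.0], [743.0, -148.0, 29.0], [741.0, -137.0, 28.0], [736.0, -126.0, 22.0], [742.0, -114.0, 28.0], [747.0, -101.0, 35.0]]
mug [[[375.0, 123.0, 86.0], [357.0, 144.0, 73.0], [357.0, 163.0, 73.0], [364.0, 181.0, 78.0], [248.0, 222.0, -0.0]], [[387.0, 122.0, 85.0], [358.0, 145.0, 65.0], [354.0, 164.0, 63.0], [366.0, 182.0, 71.0], [383.0, 197.0, 83.0]], [[399.0, 121.0, 85.0], [360.0, 145.0, 58.0], [358.0, 165.0, 56.0], [364.0, 183.0, 61.0], [399.0, 195.0, 85.0]]]
```

Call:
step_arm --deltas "-0.0025 0.008 -0.008 -0.127;-0.0025 0.008 -0.008 -0.127;-0.0025 0.008 -0.008 -0.127;-0.0025 0.008 -0.008 -0.127;-0.0025 0.008 -0.008 -0.127;-0.0025 0.008 -0.008 -0.127;-0.0025 0.008 -0.008 -0.127;-0.0025 0.0075 -0.008 -0.127;0 0 0 0;0 0 0 0" --hand 1

```text
t: 1.15
ee_pos: [529.9, 63.4, 181.1]
tcp_rot: [-1.556, 1.57, -2.569]
contact_force: [-0.3, 0.5, -0.6]
finger_gap: 0.998
```

```bash
cat >> h.py <<'E'
def shot(n,f):
    from cell import arm,camera
    st=arm.state(); c=camera(n); cv2.imwrite(f"pics/{f}.png",c["frame"]); np.savez(f+".npz",**c); return st,c
def yaw(st):
    z=Ro.from_euler('xyz',st["tcp_rot"]).as_matrix(); return np.degrees(np.arctan2(z[1,2],z[0,2])), z[:,0]
def quad(c,seed,z,st=None,lo=150):
    hsv=cv2.cvtColor(c["frame"],cv2.COLOR_BGR2HSV)
    m=((hsv[...,2]>lo)&(hsv[...,1]<70)).astype(np.uint8); m=cv2.morphologyEx(m,cv2.MORPH_CLOSE,np.ones((5,5)))
    n,l,a,ce=cv2.connectedComponentsWithStats(m); i=l[seed[1],seed[0]]
    cn=max(cv2.findContours((l==i).astype(np.uint8),0,1)[0],key=cv2.contourArea).reshape(-1,2)
    return cv2.minAreaRect(ray(c,cn,z,st)[:,:2].astype(np.float32)),a[i]
E
python3 - <<'E'
from h import *
st,c=shot("wrist","w1"); print(st["joints"],yaw(st)); X=proj(c,[[529,63,50]],st); print(X)
u=X[0].astype(int)+[20,20]
print(quad(c,u,50,st))
E
```

```text
[ 1.30370673e-02  7.28735442e-02  1.51357588e+00 -4.19212245e-04
  1.55581202e+00  1.02613273e+00] (np.float64(-58.0457376274661), array([-6.63276729e-04, -4.27848468e-04, -9.99999689e-01]))
[[276.51122584 202.98694896]]
(((529.6538696289062, 63.861534118652344), (109.42925262451172, 49.19392013549805), 31.73443603515625), array([ 245,  133,   64,  131, 7486], dtype=int32))
```

View pics/w1.png

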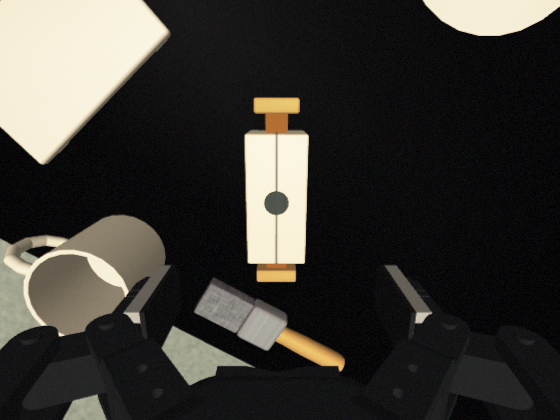

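Mould is at (276,203), centred and aligned between the jaws. Descending.

Call:
step_arm --deltas "0 0 -0.03 0;0 0 -0.03 0;0 0 -0.03 0;0 0 -0.03 0;0 0 -0.02 0;0 0 -0.01 0;0 0 -0.007 0;0 0 -0.004 0;0 0 0 0;0 0 0 0"

```text
t: 2.2
ee_pos: [530.9, 63.5, 21.5]
tcp_rot: [0.986, 1.569, -0.03]
contact_force: [0.1, -0.2, 0.3]
finger_gap: 0.998
```

Call:
step_arm --deltas "0 0 0 0;0 0 0 0;0 0 0 0;0 0 0 0;0 0 0 0;0 0 0 0;0 0 0 0;0 0 0 0;0 0 0 0;0 0 0 0" --hand 0

```text
t: 3.2
ee_pos: [530.5, 63.7, 21.1]
tcp_rot: [1.247, 1.569, 0.231]
contact_force: [-0.5, 0.3, 5.6]
finger_gap: 0.577
```

Call:
step_arm --deltas "0 0 0.002 0;0 0 0.006 0;0 0 0.012 0;0 0 0.02 0;0 0 0.02 0;-0.002 -0.0162 0 -0.1185;-0.002 -0.0162 0 -0.1185;-0.002 -0.0162 0 -0.1185;-0.002 -0.0162 0 -0.1185;-0.002 -0.0162 0 -0.1185;-0.002 -0.0162 0 -0.1185;-0.002 -0.0162 0 -0.1185"

```text
t: 4.4
ee_pos: [515.7, -50.6, 80.6]
tcp_rot: [-0.759, 1.57, -2.61]
contact_force: [0.3, 0.0, -4.2]
finger_gap: 0.577
```

Call:
step_arm --deltas "-0.002 -0.0162 0 -0.1185;-0.002 -0.0162 0 -0.1185;-0.002 -0.0162 0 -0.1185;-0.002 -0.0162 0 -0.1185;-0.002 -0.0162 0 -0.1185;-0.002 -0.0162 0 -0.1185;-0.002 -0.0162 0 -0.1185;-0.002 -0.0162 0 -0.1185;-0.002 -0.0162 0 -0.1185;0 0 0 0;0 0 0 0;0 0 0 0"

```text
t: 5.6
ee_pos: [497.9, -195.1, 80.3]
tcp_rot: [-1.201, 1.57, 2.172]
contact_force: [0.1, -0.3, -4.2]
finger_gap: 0.578
```

Run:
```python
from h import *
st,c=shot("wrist","w2"); print(st["joints"],st["ee_pos"],yaw(st),st["contact_force"],st["wrist_torque"])
shot("side","d2"); shot("scene","s2")
B=np.array([521.4,-294.2,50]);t=np.array([.974,.228,0])
print(proj(c,[B-40*t,B,B+40*t],st))
```

```text
[-4.79618582e-01  1.46226243e-01  1.64101009e+00  3.42381891e-04
  1.35498337e+00  2.43075124e+00] [ 497.90980592 -195.06044541   80.32378005] (np.float64(-166.75610949604658), array([-4.01962568e-04,  5.86044258e-04, -9.99999747e-01])) [ 0.1256495  -0.25699913 -4.19169344] [-0.02714898  0.01066655 -0.01685426]
[[368.03030088  41.12675678]
 [275.91070967  41.03874809]
 [183.79819126  40.95074616]]
```

View pics/w2.png

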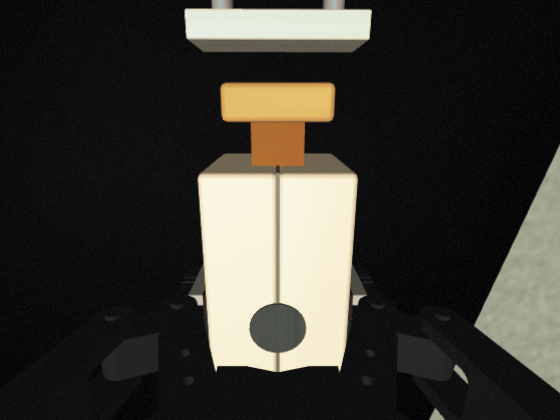

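View pics/d2.png

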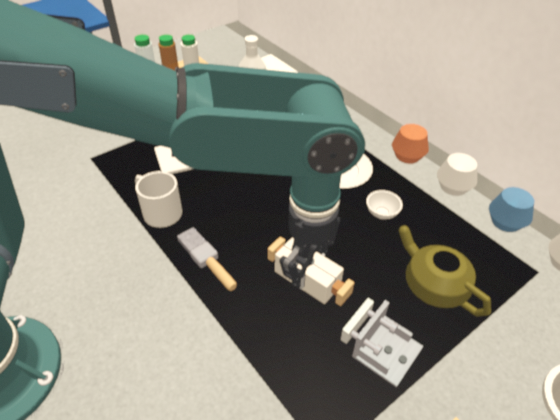

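Run:
```python
from h import *
from cell import arm
st=arm.state(); c=load("w2"); B=np.array([521.4,-294.2]);n=np.array([-.228,.974])
for uv,z in [((278,82),101),((278,121),101),((278,175),109),((278,40),50),((278,10),50)]:
    X=ray(c,uv,z,st)[0]; print(uv,X.round(1),"dist from bar",((X[:2]-B)@n).round(1),"from tcp",((X[:2]-st["ee_pos"][:2])@n).round(1))
```

```text
(278, 82) [ 516.  -274.5  101. ] dist from bar 20.4 from tcp -81.5
(278, 121) [ 513.4 -263.3  101. ] dist from bar 31.9 from tcp -70.0
(278, 175) [ 509.8 -248.   109. ] dist from bar 47.6 from tcp -54.3
(278, 40) [ 520.7 -294.8   50. ] dist from bar -0.4 from tcp -102.4
(278, 10) [ 523.4 -306.    50. ] dist from bar -12.0 from tcp -113.9
```

Call:
step_arm --deltas "0 0 -0.015 0;0 0 -0.015 0;0 0 -0.012 0;0 0 -0.007 0;0 0 -0.004 0;0 0 0 0;0 0 0 0"

```text
t: 6.45
ee_pos: [498.5, -195.9, 27.9]
tcp_rot: [2.384, 1.57, -0.528]
contact_force: [0.9, 1.0, -3.3]
finger_gap: 0.58
```

Call:
step_arm --deltas "0.0007 -0.003 0 0;0.0007 -0.003 0 0;0.0007 -0.003 0 0;0.0007 -0.003 0 0;0.0007 -0.003 0 0;0.0005 -0.002 0 0;0 0 0 0;0 0 0 0"

```text
t: 7.25
ee_pos: [502.0, -212.7, 27.3]
tcp_rot: [-0.901, 1.571, 2.47]
contact_force: [1.0, 0.4, -4.1]
finger_gap: 0.574
```

Call:
step_arm --deltas "0.0003 -0.001 0 0;0.0002 -0.001 0 0;0.0002 -0.001 0 0;0.0003 -0.001 0 0;0.0002 -0.001 0 0;0 0 0 0"

```text
t: 7.85
ee_pos: [502.9, -216.2, 27.2]
tcp_rot: [-1.401, 1.568, 1.97]
contact_force: [-1.2, 5.6, -1.9]
finger_gap: 0.577
```

Call:
step_arm --deltas "0.0003 -0.001 0 0;0.0002 -0.001 0 0;0.0002 -0.001 0 0;0.0003 -0.001 0 0;0.0002 -0.001 0 0;0.0002 -0.001 0 0;0.0003 -0.001 0 0;0.0002 -0.001 0 0;0.0002 -0.001 0 0;0 0 0 0"

```text
t: 8.85
ee_pos: [504.9, -225.1, 27.2]
tcp_rot: [-1.389, 1.567, 1.982]
contact_force: [-1.5, 5.3, -1.9]
finger_gap: 0.582
```

Call:
step_arm --deltas "0.0003 -0.001 0 0;0.0002 -0.001 0 0;0 0 0 0"

```text
t: 9.15
ee_pos: [505.4, -227.1, 27.2]
tcp_rot: [-1.379, 1.567, 1.992]
contact_force: [-1.9, 5.3, -2.0]
finger_gap: 0.578
```

Call:
step_arm --deltas "0.0002 -0.001 0 0;0 0 0 0"

```text
t: 9.35
ee_pos: [505.6, -228.1, 27.2]
tcp_rot: [-1.396, 1.567, 1.975]
contact_force: [-2.4, 6.3, -0.8]
finger_gap: 0.573
```

Call:
step_arm --deltas "0.0002 -0.001 0 0;0 0 0 0"

```text
t: 9.55
ee_pos: [505.8, -229.0, 27.2]
tcp_rot: [-1.408, 1.567, 1.964]
contact_force: [-0.9, 6.1, -1.1]
finger_gap: 0.581
```

Call:
step_arm --deltas "0.0002 -0.001 0 0;0 0 0 0"

```text
t: 9.75
ee_pos: [506.0, -229.8, 27.1]
tcp_rot: [-1.421, 1.567, 1.95]
contact_force: [-0.7, 6.0, -1.3]
finger_gap: 0.574
```

Call:
step_arm --deltas "0.0002 -0.001 0 0;0 0 0 0"

```text
t: 9.95
ee_pos: [506.0, -229.9, 27.2]
tcp_rot: [-1.444, 1.565, 1.927]
contact_force: [-0.5, 9.4, -0.0]
finger_gap: 0.579
```

Call:
step_arm --deltas "0.0002 -0.001 0 0;0 0 0 0"

```text
t: 10.15
ee_pos: [506.0, -229.9, 27.2]
tcp_rot: [-1.441, 1.563, 1.931]
contact_force: [-2.1, 11.4, 1.4]
finger_gap: 0.579
```

Call:
step_arm --deltas "0.0002 -0.001 0 0;0 0 0 0"

```text
t: 10.35
ee_pos: [506.0, -229.9, 27.2]
tcp_rot: [-1.447, 1.561, 1.925]
contact_force: [-4.0, 14.3, 2.5]
finger_gap: 0.58
```

Home: position stopped while force rises at about 3 N/mm. Building to about 24 N and holding it.

Call:
step_arm --deltas "0.0002 -0.001 0 0;0.0002 -0.001 0 0;0.0002 -0.001 0 0;0 0 0 0"

```text
t: 10.75
ee_pos: [506.0, -230.0, 27.2]
tcp_rot: [-1.448, 1.555, 1.925]
contact_force: [-5.4, 23.0, 7.6]
finger_gap: 0.579
```

Call:
step_arm --deltas "0.0001 -0.0005 0 0;0 0 0 0;0 0 0 0;0 0 0 0;0 0 0 0;0 0 0 0;0 0 0 0;0 0 0 0;0 0 0 0"

```text
t: 11.65
ee_pos: [506.0, -230.0, 27.3]
tcp_rot: [-1.446, 1.554, 1.927]
contact_force: [-6.0, 23.4, 8.2]
finger_gap: 0.581
```

Run:
```python
from h import *
st,c=shot("wrist","w3"); print(st["ee_pos"],yaw(st),st["contact_force"],st["wrist_torque"])
```

```text
[ 506.00452923 -230.03094157   27.27212035] (np.float64(-166.75073619559123), array([-0.00577347,  0.0155341 , -0.99986267])) [-5.97614013 23.38144571  8.1958118 ] [ 2.65344533  0.71432709 -0.11345573]
```

View pics/w3.png

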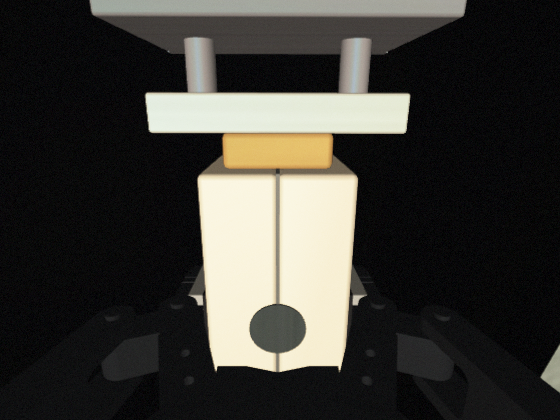

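Call:
step_arm --deltas "-0.0005 0.002 0 0;-0.0005 0.002 0 0;-0.0005 0.002 0 0;-0.0005 0.002 0 0;-0.001 0.004 0 0;-0.002 0.009 0.004 0;-0.0025 0.01 0.016 0;-0.0025 0.011 0.02 0;0 0 0.02 0;0 0 0.015 0"

```text
t: 12.7
ee_pos: [498.0, -196.0, 104.3]
tcp_rot: [2.331, 1.569, -0.581]
contact_force: [-0.2, -0.3, -3.9]
finger_gap: 0.578
```

Call:
step_arm --deltas "0 0 0 0.148;0 0 0 0.148;0 0 0 0.148;0 0 0 0.148;0 0 0 0.148;0 0 0 0.148;0 0 0 0.148;0 0 0 0.148;0 0 0 0.148;0 0 0 0.148;0 0 0 0.148;0 0 0 0.148;0 0 0 0.148;0 0 0 0.148;0 0 0 0.148;0 0 0 0.148;0 0 0 0.148;0 0 0 0.148;0 0 0 0.148;0 0 0 0.148"

```text
t: 14.7
ee_pos: [497.6, -196.1, 102.7]
tcp_rot: [-0.757, 1.57, -0.703]
contact_force: [0.2, -1.2, -3.6]
finger_gap: 0.581
```

Call:
step_arm --deltas "0 0 0 0.148;0 0 0 0.034;0 0 0 0;0 0 0 0"

```text
t: 15.1
ee_pos: [497.6, -196.1, 102.6]
tcp_rot: [-0.779, 1.57, -0.55]
contact_force: [0.3, -0.4, -3.9]
finger_gap: 0.582
```

Run:
```python
from h import *
st,c=shot("wrist","w4"); print(st["ee_pos"],yaw(st),st["contact_force"],st["wrist_torque"],st["joints"])
np.save("w4st.npy",st,allow_pickle=True)
```

```text
[ 497.63828952 -196.13400563  102.58855099] (np.float64(13.122971374574908), array([ 3.61099547e-04, -2.21189815e-04, -9.99999910e-01])) [ 0.34733767 -0.41479421 -3.86321008] [ 0.00744723  0.02237566 -0.03543852] [-4.81432331e-01  1.26227562e-01  1.61632193e+00 -2.92737265e-05
  1.39862068e+00 -7.10466335e-01]
```

View pics/w4.png

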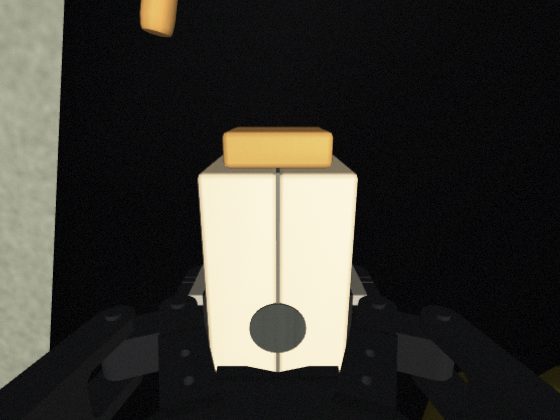

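Key 1 shows flush against the mould end (wood head 224–332, rows 128–167). Lowering for the second one.

Call:
step_arm --deltas "0 0 -0.015 0;0 0 -0.015 0;0 0 -0.015 0;0 0 -0.015 0;0 0 -0.009 0;0 0 -0.004 0;0 0 -0.002 0;0 0 0 0;0 0 0 0"

```text
t: 16.05
ee_pos: [498.3, -196.5, 28.2]
tcp_rot: [-0.677, 1.569, -0.447]
contact_force: [0.4, -0.8, -4.2]
finger_gap: 0.578
```

Call:
step_arm --deltas "0.0007 -0.003 0 0;0.0007 -0.003 0 0;0.0007 -0.003 0 0;0.0005 -0.002 0 0;0.0005 -0.002 0 0;0.0005 -0.002 0 0;0 0 0 0"

```text
t: 16.75
ee_pos: [501.4, -211.5, 27.3]
tcp_rot: [-0.758, 1.571, -0.528]
contact_force: [0.3, -0.0, -3.4]
finger_gap: 0.574
```

Call:
step_arm --deltas "0.0003 -0.001 0 0;0.0002 -0.001 0 0;0.0002 -0.001 0 0;0.0003 -0.001 0 0;0.0002 -0.001 0 0;0.0002 -0.001 0 0;0 0 0 0"

```text
t: 17.45
ee_pos: [502.8, -217.4, 27.4]
tcp_rot: [-0.746, 1.571, -0.516]
contact_force: [-1.0, -0.4, -3.6]
finger_gap: 0.58
```

Call:
step_arm --deltas "0.0003 -0.001 0 0;0.0002 -0.001 0 0;0.0002 -0.001 0 0;0.0002 -0.001 0 0;0 0 0 0"

```text
t: 17.95
ee_pos: [503.3, -219.7, 27.2]
tcp_rot: [1.629, 1.568, 1.859]
contact_force: [-1.2, 5.6, -1.6]
finger_gap: 0.577
```

Call:
step_arm --deltas "0.0003 -0.001 0 0;0.0002 -0.001 0 0;0.0002 -0.001 0 0;0 0 0 0"

```text
t: 18.35
ee_pos: [504.0, -222.6, 27.2]
tcp_rot: [1.654, 1.567, 1.885]
contact_force: [-1.0, 4.5, -1.7]
finger_gap: 0.579
```

Call:
step_arm --deltas "0.0003 -0.001 0 0;0.0002 -0.001 0 0;0 0 0 0"

```text
t: 18.65
ee_pos: [504.4, -224.6, 27.1]
tcp_rot: [1.685, 1.567, 1.916]
contact_force: [-1.6, 5.2, -1.9]
finger_gap: 0.575
```

Call:
step_arm --deltas "0.0003 -0.001 0 0;0.0002 -0.001 0 0;0 0 0 0"

```text
t: 18.95
ee_pos: [504.9, -226.5, 27.1]
tcp_rot: [1.712, 1.567, 1.942]
contact_force: [-0.7, 4.9, -2.5]
finger_gap: 0.577
```

Call:
step_arm --deltas "0.0003 -0.001 0 0;0.0002 -0.001 0 0;0 0 0 0"

```text
t: 19.25
ee_pos: [505.4, -228.5, 27.1]
tcp_rot: [1.717, 1.567, 1.947]
contact_force: [-2.0, 5.9, -2.7]
finger_gap: 0.577
```

Call:
step_arm --deltas "0.0003 -0.001 0 0;0.0002 -0.001 0 0;0 0 0 0"

```text
t: 19.55
ee_pos: [505.5, -228.9, 27.1]
tcp_rot: [1.718, 1.564, 1.948]
contact_force: [-2.2, 9.5, 0.5]
finger_gap: 0.575
```

Call:
step_arm --deltas "0.0002 -0.001 0 0;0 0 0 0"

```text
t: 19.75
ee_pos: [505.5, -229.0, 27.1]
tcp_rot: [1.713, 1.562, 1.943]
contact_force: [-2.6, 13.4, 1.9]
finger_gap: 0.579
```

Call:
step_arm --deltas "0.0002 -0.001 0 0;0 0 0 0"

```text
t: 19.95
ee_pos: [505.4, -229.0, 27.1]
tcp_rot: [1.708, 1.56, 1.939]
contact_force: [-4.5, 14.7, 3.7]
finger_gap: 0.579
```

Call:
step_arm --deltas "0.0002 -0.001 0 0;0.0002 -0.001 0 0;0.0001 -0.0007 0 0;0 0 0 0"

```text
t: 20.35
ee_pos: [505.4, -229.0, 27.2]
tcp_rot: [1.698, 1.554, 1.929]
contact_force: [-6.5, 22.4, 7.7]
finger_gap: 0.58
```

Call:
step_arm --deltas "0 0 0 0;0 0 0 0;0 0 0 0;0 0 0 0;0 0 0 0;0 0 0 0;0 0 0 0;0 0 0 0"

```text
t: 21.15
ee_pos: [505.4, -229.1, 27.2]
tcp_rot: [1.702, 1.555, 1.934]
contact_force: [-5.5, 22.4, 7.5]
finger_gap: 0.58
```

Call:
step_arm --deltas "-0.0005 0.002 0 0;-0.0005 0.002 0 0;-0.0005 0.002 0 0;-0.0005 0.002 0 0;-0.001 0.004 0 0;-0.002 0.009 0.004 0;-0.0025 0.01 0.02 0;-0.0025 0.011 0.03 0;0 0 0.03 0;0 0 0.03 0;0 0 0 0"

```text
t: 22.25
ee_pos: [500.2, -196.2, 147.4]
tcp_rot: [-0.713, 1.558, -0.483]
contact_force: [1.8, -0.4, -3.1]
finger_gap: 0.577
```

Call:
step_arm --deltas "-0.0039 0.031 0 0.0652;-0.0039 0.031 0 0.0652;-0.0039 0.031 0 0.0652;-0.0039 0.031 0 0.0652;-0.0039 0.031 0 0.0652;-0.0039 0.031 0 0.0652;-0.0039 0.031 0 0.0652;-0.0039 0.031 0 0.0652;-0.0039 0.031 0 0.0652;-0.0039 0.031 0 0.0652;-0.0039 0.031 0 0.0652;-0.0039 0.031 0 0.0652;-0.0039 0.031 0 0.0652;-0.0039 0.031 0 0.0652;-0.0039 0.031 0 0.0652;-0.0039 0.031 0 0.0652;0 0 0 0;0 0 0 0;0 0 0 0"

```text
t: 24.15
ee_pos: [434.4, 300.2, 140.0]
tcp_rot: [2.598, 1.569, -2.413]
contact_force: [0.5, 1.0, -4.4]
finger_gap: 0.58
```

Run:
```python
from h import *
st,c=shot("wrist","w5"); print(st["ee_pos"],yaw(st),st["contact_force"],st["joints"])
np.save("w5st.npy",st,allow_pickle=True); shot("side","d5")
```

```text
[434.36219937 300.16710404 140.04133254] (np.float64(72.89869246495108), array([-0.00167493, -0.00149484, -0.99999748])) [ 0.47071656  0.99323253 -4.37486011] [ 4.97594168e-01  8.49547975e-02  1.58388517e+00 -5.16471776e-04
  1.47493802e+00 -7.74676926e-01]
```

View pics/w5.png

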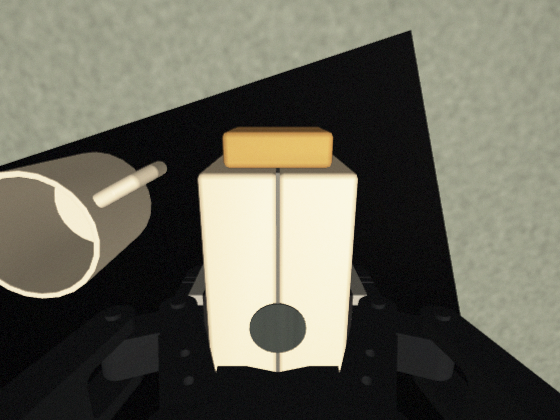

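View pics/d5.png

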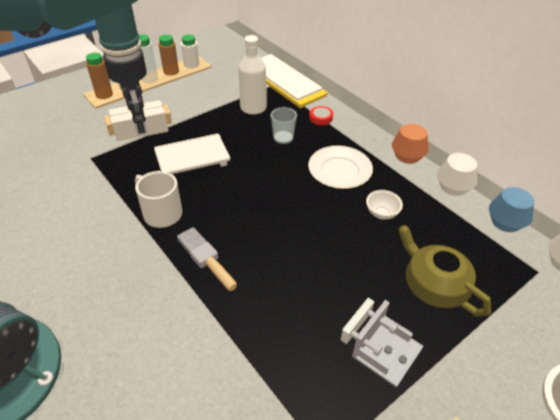

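Both keys look home. The wrist camera looks away from the stand here, so I'm moving to the stand's far side to measure it.

Call:
step_arm --deltas "0.021 -0.0062 0 0;0.021 -0.0062 0 0;0.021 -0.0062 0 0;0.021 -0.0062 0 0;0.021 -0.0062 0 0;0.021 -0.0062 0 0;0.021 -0.0062 0 0;0.021 -0.0062 0 0;0.021 -0.0062 0 0;0.021 -0.0062 0 0;0 0 0 0;0 0 0 0;0 0 0 0"

```text
t: 25.55
ee_pos: [644.2, 238.8, 141.1]
tcp_rot: [1.766, 1.57, 3.038]
contact_force: [-0.1, 0.3, -3.5]
finger_gap: 0.577
```

Run:
```python
from h import *
st,c=shot("wrist","w6"); print(st["ee_pos"],yaw(st),st["contact_force"],st["joints"])
np.save("w6st.npy",st,allow_pickle=True)
```

```text
[644.1898232  238.80050428 141.05891661] (np.float64(72.92208432764643), array([-1.10504831e-03,  1.14486703e-04, -9.99999383e-01])) [-0.14384855  0.32903166 -3.47366797] [ 2.72332185e-01  4.29426687e-01  1.15795300e+00  4.07550845e-04
  1.55524649e+00 -1.00040471e+00]
```

View pics/w6.png

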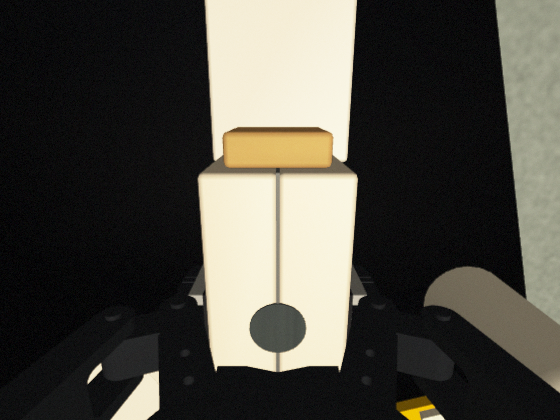

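```bash
python3 - <<'E'
from h import *
st=np.load("w6st.npy",allow_pickle=True).item(); c=load("w6")
g=cv2.cvtColor(c["frame"],cv2.COLOR_BGR2GRAY)
L=[];Rr=[]
for v in range(3,115,4):
    b=np.where(g[v]>120)[0]; b=b[(b>150)&(b<420)]; L.append((b.min()-.5,v)); Rr.append((b.max()+.5,v))
L=ray(c,L,25,st)[:,:2];Rr=ray(c,Rr,25,st)[:,:2]
a=np.radians(-17.1)
for E in(L,Rr):
    vx,vy,x0,y0=cv2.fitLine(E.astype(np.float32),2,0,.01,.01).ravel(); print(np.degrees(np.arctan2(vy,vx)),x0,y0)
m=(L+Rr)/2; w=np.linalg.norm(L-Rr,axis=1);print("width",w[[0,-1]],m[[0,-1]])
t=np.array([np.cos(a),np.sin(a)]);n=np.array([-t[1],t[0]])
print("lat of mid", (m@n)[[0,10,-1]], "tcp lat",st["ee_pos"][:2]@n, "scene est",np.array([537.3,274.3])@n,"side",np.array([532.9,269.4])@n)
# near end
col=g[100:170,217]; print(col[50:70]); e=ray(c,[(216,158),(344,158)],25,st); print("near end along",e[:,:2]@t, "scene along",np.array([537.3,274.3])@t,np.array([532.9,269.4])@t)
E
python3 - <<'E'
from h import *
for n,(a,b,cc,d) in {"w6":(190,120,180,60)}.items():
    im=load(n)["frame"][b:b+d,a:a+cc]; cv2.imwrite("pics/w6c.png",cv2.resize(im,None,fx=4,fy=4))
E
```

```text
-17.146404 528.435 224.17734
-17.177511 557.3857 318.28738
width [98.74368625 98.40930078] [[511.63404326 280.89614204]
 [575.93991857 260.94722048]]
lat of mid [418.91961093 418.65311056 418.76109153] tcp lat 417.6616390446743 scene est 420.16189070649887 side 414.1847275029649
[238 238 239 239 239 238 238 239 228 149  98 101  99 101 100 100 101  99
 101  99]
near end along [506.99295063 506.97033092] scene along 432.8923256399217 430.1276339684474
```

View pics/w6c.png

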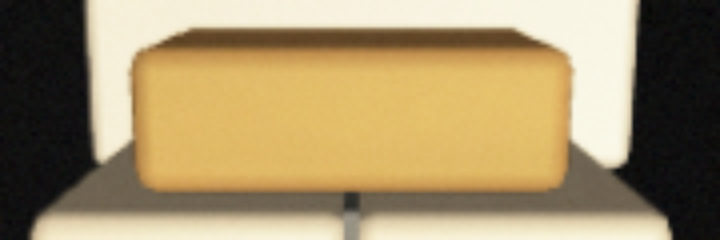

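Call:
step_arm --deltas "0.015 -0.0045 0 0;0.015 -0.0045 0 0;0 0 0 0;0 0 0 0;0 0 0 0"

```text
t: 26.1
ee_pos: [673.9, 230.6, 141.4]
tcp_rot: [1.506, 1.57, 2.78]
contact_force: [-0.4, 0.3, -4.6]
finger_gap: 0.581
```

Run:
```python
from h import *
st,c=shot("wrist","w7"); print(st["ee_pos"],yaw(st)); np.save("w7st.npy",st,allow_pickle=True)
g=cv2.cvtColor(c["frame"],cv2.COLOR_BGR2GRAY)
for u in (222,226,334,338,342): print(u,g[100:175:3,u])
im=c["frame"][70:180,190:370]; cv2.imwrite("pics/w7c.png",cv2.resize(im,None,fx=4,fy=4))
```

```text
[673.88565878 230.63204236 141.3943109 ] (np.float64(72.98929982083294), array([-7.78369679e-04,  2.94395647e-04, -9.99999654e-01]))
222 [238 239 238 239 240 237 181  13  18  22  21  22  54  56  52  43  34  31
  36  97  99 100 101 101 110]
226 [238 240 238 240 240 237 183  21  19  19  19 134 166 173 170 172 171 169
 167 164 166 163 131 104 109]
334 [244 244 245 245 245 244 198  14  15  16  13  11  17  18  19  18  17  17
  18  96 100  98  99 102 107]
338 [245 244 245 245 245 244 196  15  12  15  16  16  15  11  14  20  14  15
  15  14  93 101 102 101 107]
342 [244 244 245 245 245 244 196  13  16  14  12  21  19  20  14  12  16  21
  15  15  13  96  99 102 107]
```

View pics/w7c.png

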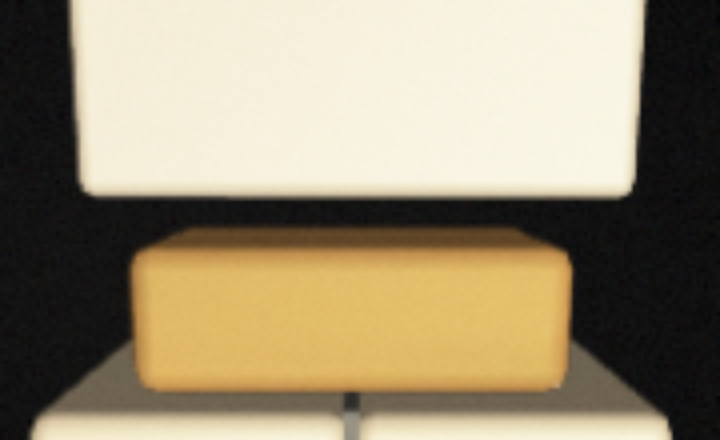

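Run:
```python
from h import *
st=np.load("w7st.npy",allow_pickle=True).item(); c=load("w7")
a=np.radians(-17.15);t=np.array([np.cos(a),np.sin(a)]);n=np.array([-t[1],t[0]])
e=ray(c,[(225,118.9),(334,118.9)],25,st)[:,:2]; al=(e@t).mean()+.7; print("end along",e@t)
g=cv2.cvtColor(c["frame"],cv2.COLOR_BGR2GRAY);M=[]
for v in range(3,110,4):
    b=np.where(g[v]>120)[0]; b=b[(b>150)&(b<420)]; M.append(ray(c,[(b.min()-.5,v),(b.max()+.5,v)],25,st)[:,:2])
M=np.array(M); lat=(M.mean(1)@n).mean(); print(lat,np.linalg.norm(M[:,0]-M[:,1],axis=1).mean())
C=(al-80)*t+lat*n; print("centre",C,"delta",C+.5*t-st["ee_pos"][:2])
```

```text
end along [509.69457963 509.52460353]
419.2737284964581 98.49068401705196
centre [534.80937557 273.7439238 ] delta [-138.59851518   42.96444429]
```

Call:
step_arm --deltas "-0.0173 0.0054 0 0;-0.0173 0.0054 0 0;-0.0173 0.0054 0 0;-0.0173 0.0054 0 0;-0.0173 0.0054 0 0;-0.0173 0.0054 0 0;-0.0173 0.0053 0 0;-0.0174 0.0053 0 0;0 0 -0.02 0;0 0 -0.025 0;0 0 -0.02 0;0 0 -0.01 0;0 0 -0.005 0;0 0 -0.004 0;0 0 0 0;0 0 0 0"

```text
t: 27.75
ee_pos: [537.0, 273.4, 58.5]
tcp_rot: [-0.856, 1.569, 0.417]
contact_force: [-0.2, 0.3, -3.5]
finger_gap: 0.578
```

Call:
step_arm --deltas "0 0 -0.002 0;0 0 -0.002 0;0 0 -0.002 0;0 0 -0.001 0;0 0 0 0"

```text
t: 28.25
ee_pos: [536.1, 273.0, 49.9]
tcp_rot: [2.081, 1.57, -2.929]
contact_force: [-0.2, -0.2, -4.3]
finger_gap: 0.578
```

Call:
step_arm --deltas "-0.0008 0.0006 -0.001 0;0 0 -0.001 0;0 0 0 0;0 0 0 0"

```text
t: 28.65
ee_pos: [535.5, 273.7, 48.3]
tcp_rot: [1.232, 1.571, 2.505]
contact_force: [0.3, -0.2, -3.4]
finger_gap: 0.577
```

Call:
step_arm --deltas "0 0 -0.0005 0;0 0 -0.0005 0;0 0 0 0;0 0 0 0"

```text
t: 29.05
ee_pos: [535.5, 273.7, 47.3]
tcp_rot: [0.866, 1.571, 2.139]
contact_force: [0.5, 0.6, -4.3]
finger_gap: 0.577
```

Call:
step_arm --deltas "0 0 -0.0005 0;0 0 0 0;0 0 0 0"

```text
t: 29.35
ee_pos: [535.5, 273.7, 46.8]
tcp_rot: [0.647, 1.571, 1.92]
contact_force: [-0.7, 0.5, -3.7]
finger_gap: 0.578
```

Call:
step_arm --deltas "0 0 -0.0005 0;0 0 0 0;0 0 0 0"

```text
t: 29.65
ee_pos: [535.5, 273.7, 46.3]
tcp_rot: [0.786, 1.571, 2.059]
contact_force: [0.3, 0.5, -4.4]
finger_gap: 0.579
```

Call:
step_arm --deltas "0 0 -0.0005 0;0 0 0 0;0 0 0 0"

```text
t: 29.95
ee_pos: [535.6, 273.7, 46.1]
tcp_rot: [-0.807, 1.57, 0.467]
contact_force: [-2.0, -1.1, -1.6]
finger_gap: 0.579
```

Call:
step_arm --deltas "0 0 -0.0005 0;0 0 0 0;0 0 0 0"

```text
t: 30.25
ee_pos: [535.6, 273.7, 46.1]
tcp_rot: [-0.955, 1.57, 0.318]
contact_force: [-2.5, -1.1, 3.1]
finger_gap: 0.582
```

Call:
step_arm --deltas "0 0 0 0;0 0 0 0;0 0 0 0;0 0 0 0;0 0 0 0;0 0 0 0;0 0 0 0" --hand 1

```text
t: 30.95
ee_pos: [535.5, 273.7, 45.3]
tcp_rot: [-0.397, 1.571, 0.876]
contact_force: [0.6, 0.9, -0.1]
finger_gap: 1.0
```

Call:
step_arm --deltas "0 0 0.01 0;0 0 0.02 0;0 0 0.03 0;0 0 0.03 0;0 0 0.03 0;0.015 -0.0045 0.02 0;0.02 -0.006 0.02 0;0 0 0 0;0 0 0 0;0 0 0 0"

```text
t: 31.95
ee_pos: [569.3, 263.3, 204.0]
tcp_rot: [2.052, 1.568, -2.958]
contact_force: [-0.3, 0.5, -1.0]
finger_gap: 1.002
```

Run:
```python
from h import *
st,c=shot("wrist","w8"); print(st["ee_pos"],yaw(st),st["contact_force"])
u=proj(c,[[534.8,273.7,75]],st)[0].astype(int);print(u)
shot("side","d8");shot("scene","s8")
np.save("w8st.npy",st,allow_pickle=True)
```

```text
[569.29486932 263.2561434  203.96183173] (np.float64(72.97132746092896), array([-2.81211657e-03, -5.22926676e-04, -9.99995909e-01])) [-0.27084663  0.51547474 -1.04214332]
[278 159]
```

View pics/w8.png

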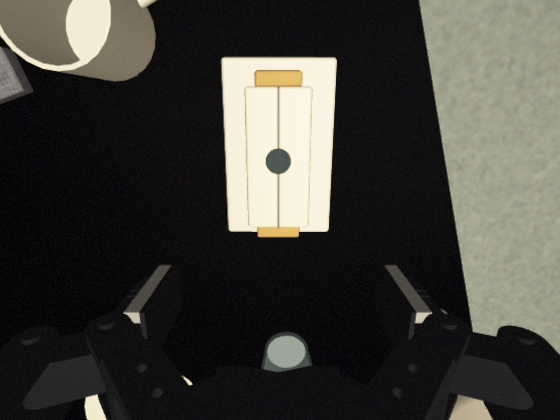

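View pics/d8.png

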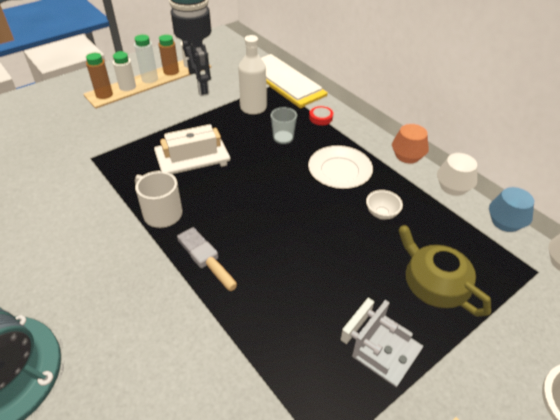

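View pics/s8.png

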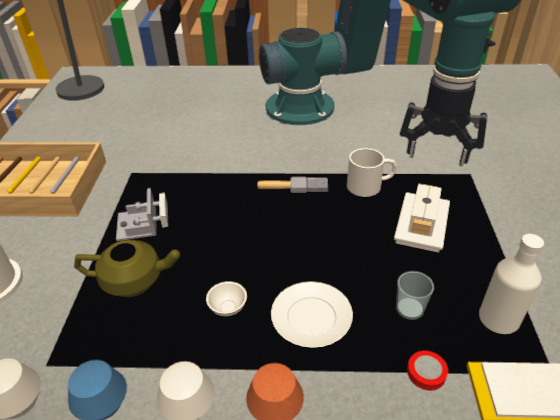

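Run:
```python
from h import *
st=np.load("w8st.npy",allow_pickle=True).item(); c=load("w8")
a=np.radians(-17.15);t=np.array([np.cos(a),np.sin(a)]);n=np.array([-t[1],t[0]])
f=lambda uv,z:ray(c,uv,z,st)[0][:2]
h=f((278,161),75); print("hole",h@t,h@n)
s1,s2=f((278,58),25),f((278,232),25); print("stand ends",s1@t,s2@t,"mid",(s1+s2)@t/2)
l,r=f((225.5,150),25),f((332.5,150),25);print("lat",l@n,r@n,(l+r)@n/2)
k1,k2=f((278,70.5),67),f((278,237.5),67);print("keys faces",k1@t,k2@t,abs(k1@t-k2@t))
m1,m2=f((278,87),75),f((278,228),75);print("mould ends",m1@t,m2@t)
```

```text
hole 431.8275534976228 418.9532566440099
stand ends 351.3837169818602 509.6346437571242 mid 430.5091803694922
lat 370.6411807223125 469.073106290742 419.8571435065272
keys faces 365.63931477014705 498.7824025258277 133.14308775568065
mould ends 377.6698197152306 487.19812852082634
```

```bash
python3 -c "
from cell import arm
print(arm.job_done())"
```

```text
the job is handed in; nothing more can be done
None
```

I locked the mould, set it down in the middle of the white footed slab, and handed the job in at about 32 s of the 72 s allowed.

- **Keys:** I pressed each key squarely against the stop bar. Each slid at about 6 N and then stopped dead. I held the first at about 24–25 N (horizontal) for 0.9 s, turned the mould round in the air, and held the second at about 23 N for 0.8 s. The highest force reading I saw was about 26 N. The readings come at the end of each move, so they do not cover every instant between.
- **Keys home:** In the last wrist picture the outer faces of the two keys are 133.1 mm apart, against 134 mm when both are fully home. That is within the 2 mm calibration.
- **Placing:** I lowered the mould in 0.5 mm steps. It touched down with about 7 N of load change and I released it. It lies lengthwise, within about 1.5 mm of the slab's centre and about 0.2° of its axis.
- **Other things:** In the final scene and side pictures the other objects look unmoved, judged by eye, and the gripper is clear of everything.
- **Disagreement:** The side-camera corner estimate of the slab's centre was about 5 mm off across its width, because the mug partly hid the slab. I used the closer wrist-camera measurement instead, which agreed with the scene camera to about 3 mm.

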